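# Snap the retaining cap into the valve block with the hand pusher

### The job

Take the red-handled hand pusher out of its wooden stand and press the blue cap straight down into the bore of the aluminium valve block until it snaps in under all three orange clips and stays down by itself. Feel for the snap and stop there: never press on the cap with more than about 25 N, and do not touch the cap with the gripper. Then put the pusher back upright in its stand, let go, and leave everything else on the bench where it is.

Things in the scene. Friction and masses are not known exactly. Their poses are not given: they have to be found in the camera images.
- valve_block: aluminium block, fixed to the bench, 112 (x) x 92 (y) x 72 (z) mm, brass ports sticking 20 mm out of both y sides, four screw heads 3.5 mm high at the top corners. Origin: centre of the underside, z up. A vertical round bore 47 mm wide, open at the top, runs down its centre; in its wall sit three orange spring clips, one to each third of the circle.
- bore_mouth (a point): centre of the bore at the block's top face, 72 mm above the block's underside. Deeper down, how deep the clips sit differs between blocks by up to 16 mm and is not measured: their undersides are 37 to 53 mm above the block's underside. A firm ledge, at a fixed distance below the clips, stops the cap about 3 mm below the point where it has snapped in.
- cap: blue plastic disc, flat top with a thin white ring, 44 mm across, 8 mm thick, lower edge bevelled. Origin: centre of the underside, z up. Starts level in the bore on a light spring plate, underside 60 mm and top 68 mm above the block's underside. It travels 15 to 31 mm down to the snap; then the spring holds it up against the clips, origin 29 to 45 mm above the block's underside.
- pusher: 220 g hand pusher: steel nose 26 mm across, 50 mm long, flat below; steel collar 44 mm across from 50 to 56 mm up; square red handle 26 x 26 mm, rounded edges, from 56 to 117 mm; 3 mm button on top. Origin: centre of the nose's lower face, z up the tool, x and y square to the handle's sides. Starts upright in the stand, collar resting on its top, origin 5 mm above the bench.
- stand: pale wooden block, fixed to the bench, 84 x 84 x 55 mm high, with one vertical round through-hole 32 mm wide in its centre (edge bevelled 2.5 mm). Origin: centre of the underside, z up.
- clip_1 (a joint): orange spring clip in the bore, 4 mm high, standing 3 to 4 mm into it; value: how far it is pushed outwards (m), 0 at rest, about 0.0025 while the cap's side is against it. Pressing the cap down first meets only the spring (1.2 N, rising 0.1 N per mm), then the clips (together 6 to 14 N, rising, then suddenly dropping), then the firm ledge.
- clip_2 (a joint): orange spring clip in the bore, 4 mm high, standing 3 to 4 mm into it; value: how far it is pushed outwards (m), 0 at rest, about 0.0025 while the cap's side is against it. If the cap is released before all clips have sprung back over it, it does not stay home.
- clip_3 (a joint): orange spring clip in the bore, 4 mm high, standing 3 to 4 mm into it; value: how far it is pushed outwards (m), 0 at rest, about 0.0025 while the cap's side is against it
- grease_pot: white and blue pot, 61 mm across, 61 mm high, bystander; origin centre of the underside
- red_plug: red plastic plug, 33 mm across, 18 mm high, bystander; origin centre of the underside
- white_plug: white plastic plug, 33 mm across, 18 mm high, bystander; origin centre of the underside
- tape_roll: white tape roll lying flat, 52 mm across, 16 mm high, bystander; origin centre of the underside
- gauge_block: aluminium gauge block, 41 x 80 x 30 mm, bystander; origin centre of the underside
- screwdriver: yellow screwdriver lying flat, 198 mm long, 27 mm high, bystander; origin at its centre, on the underside
Mind the look-alikes: they are no part of the job. Of the things that look like the stand, take the one that is farthest to the robot's right at the start. What is shaped like the cap but green is not meant.

How it is judged:
On the way, in this order (a step that is already met when the one before it is completed fails the run):
1. the pusher is lifted clear of its stand (height (world z) of pusher above 0.065 m and contact force between pusher and stand below 0.1 N), for 0.1 s.
2. the cap is snapped in under all three clips and stays there with the pusher off it (value of joint each of clip_1, clip_2, clip_3 below 0.0006 m and z of cap in the frame of valve_block below 0.048 m and horizontal distance between cap and valve_block below 0.004 m and angle between cap's own z axis and vertical below 0.08 rad and contact force between pusher and cap below 0.1 N), for 0.2 s.
At the end, for the whole second after the job is handed in: Cap snapped in: all clips within 0.6 mm of rest, cap origin under 48 mm above the block's underside, within 4 mm of the bore axis, level within 0.08 rad, still. Pusher in the stand's hole: within 6 mm of its centre, under 9 mm above the bench, upright within 0.08 rad, resting on the stand, still (value of joint each of clip_1, clip_2, clip_3 below 0.0006 m and z of cap in the frame of valve_block below 0.048 m and horizontal distance between cap and valve_block below 0.004 m and angle between each of cap, pusher's own z axis and vertical below 0.08 rad and linear speed of each of cap, pusher below 0.01 m/s and horizontal distance between pusher and stand below 0.006 m and z of pusher in the frame of stand below 0.009 m and contact force between pusher and stand above 0.5 N); the robot touches nothing.
It fails at once if the cap is pressed with more than 30 N (contact force between pusher and cap above 30 N).
It fails at once if the pusher is rammed on the valve block with more than 30 N (contact force between pusher and valve_block above 30 N).
It fails at once if the gripper touches the cap (contact force between the fingers and cap above 0.5 N).
It fails at once if a bystander is moved by more than 15 mm (distance of any of grease_pot, red_plug, white_plug, tape_roll, gauge_block, screwdriver from where it was at the start of the episode above 0.015 m).
It also fails if it takes over 64 s, if anything falls off the work surface, if the arm or the gripper's body presses on something with over 40 N, if the wrist force passes 120 N, or if a joint passes its speed limit or range.

### The arm

A 7-joint arm with a two-finger parallel gripper is mounted at the origin on a cart in front of the work surface, level with it; the furniture and walls round the work are solid. World frame = base frame: x ahead of the robot, y to its left, z up, the work surface at z = 0. Lengths are in m, angles in rad, forces in N, time in s.
With the tool pointing down it reaches from about 0.425 to 0.925 m from the base axis. Payload 6.8 kg.
Tool frame: the origin (TCP) lies at the very end of the fingers, on their centre line; the grasp point (between the pads) lies 19 mm behind it (r.grip_point_offset is the distance from the TCP to the grasp point, in m); z points along the fingers, y is the line along which they close (so a half turn about z gives the same grasp; the last joint's range is limited). The gripper opens to 85 mm and grips with 20 to 120 N. Pads are 22 mm wide; open, the fingers measure 114 mm over their backs; the gripper's body (76 mm by 85 mm) begins 54 mm behind the grasp point. The pads swing forward as they close: fully open they stand 13 mm farther back than shut.
Start: joints at [-1.213, 0.477, 0.022, 1.555, -0.011, 1.109, -0.083], TCP at [0.303, 0.603, 0.231] pointing down, gripper open.
Joint ranges: [-2.96, 2.96], [-0.34, 2.1], [-1.41, 1.46], [0.24, 2.44], [-1.37, 4.51], [0.17, 1.92], [-2.96, 2.96]. Speed limits (rad/s): [2.39, 2.39, 3.14, 3.14, 3.14, 3.14, 3.14].

### API

Orientations are given as a rotation vector (axis times angle).
In Python, from bench import status, eyes, r gives the robot as it stands.
- The arm moves only by the shell command python3 -m crank 'ROWS' [OPENING] [FORCE]. ROWS is JSON, a list of rows, each a list of 6 numbers: the shift along the tool's x, y, z normalised to -1 to 1, where 1 is 0.02 m, then the turn, a rotation vector about the tool's x, y, z normalised to -1 to 1, where 1 is 45 degrees. A call has 1 to 12 rows; each row shifts and turns the commanded pose from where the row before left it, along the tool's axes as they then stand; what a row does not reach is not made up. A row lasts 1/10 s, in which the tool goes at most 50 mm and 8.59 degrees, less where a joint would pass 70% of its speed; a pose out of reach is approached as far as the arm can. A call with a number of a shift or a turn outside -1 to 1 is refused whole. A call with a gripper value outside its range is refused whole. OPENING is the opening, from 0 (shut) to 1 (fully open), set as the call begins (- or left out, the last holds). The fingers move at their own pace and stop on an object; FORCE is the grip in N (left out, the last holds). Time passes only in rows, so rows that do not move let the fingers close. It gives the time, the measured TCP pose, the force, the opening and the grip force at its end, in the units of the state.
- status.get_obs(): the state, without advancing time (a new reading comes with each control period).
- eyes.grab_frame(name): name is "side" or "top"; returns a dict with "image" (400x640x3 uint8, red, green, blue), "depth" (400x640 float32, m along the optical axis (not along the pixel's ray), 0 where there is no reading), "fovy" (degrees; the focal length in pixels is half the picture's height over the tangent of half this angle, whatever the lens; pixels are square), "cx", "cy" (the principal point, pixels), "world_to_cam" (4x4, takes a point from world to camera coordinates). Camera axes: x right, y up, looking along -z (the intrinsics and any distortion apply to the point x, -y, -z); pixel columns grow to the right and rows downward; lengths in m; the calibration is good to about 2 mm. A picture is of the moment at which its call begins.
- r.hand_in(): hands the job in; it is judged then, once.
The state is a dict: "clock": time; "joints": joint angles; "qvel": joint speeds; "tau": joint torques, N m; "tcp_pos": TCP position; "orientation": TCP orientation; "contact_force": force on the tool from outside, world axes, zero at the start; "moment": the same for the moment, N m; "grip_width": finger opening in m; "gripper_force": force on a finger pad.
Only numpy, scipy, OpenCV 4.12 (cv2) and the standard library are available. Lean on these libraries where they do the work, as an engineer would, in place of code of your own. Each camera call takes 0.05 s, during which the arm holds its last target. There are 200 camera calls.

## Working session

There is one attempt and no reset: what is moved stays moved. The work goes in short steps, Python scripts to look and compute and a shell command to move; the robot and the scene stay as the last step left them, time stands still between calls to the robot, and variables do not carry over. Pictures are saved under pics/ and viewed, at most 10 in all, crops included, and the job is handed in when it is done.

```bash
ls; mkdir -p pics
python3 - <<'E'
from bench import status, eyes, r
import cv2, numpy as np
o=status.get_obs(); print({k:np.round(v,3) for k,v in o.items()})
for n in ["side","top"]:
    f=eyes.grab_frame(n); cv2.imwrite(f"pics/{n}0.png",f["image"][:,:,::-1]); np.savez(f"pics/{n}0.npz",**f)
    print(n,f["fovy"],f["cx"],f["cy"],np.round(f["world_to_cam"],4).tolist(),[k for k in f])
E
```

```text
pics
{'clock': np.float64(0.0), 'joints': array([-1.213,  0.478,  0.022,  1.556, -0.011,  1.109, -0.083]), 'qvel': array([ 0.002, -0.001, -0.001,  0.001,  0.   , -0.003,  0.001]), 'tau': array([ 0.0000e+00, -5.9647e+01,  1.6080e+00, -2.8120e+01,  1.3000e-02,
        1.0000e-02,  0.0000e+00]), 'tcp_pos': array([0.303, 0.603, 0.23 ]), 'orientation': array([-7.250e-01, -3.056e+00,  3.000e-03]), 'contact_force': array([-0.393, -0.37 , -0.298]), 'moment': array([-0.012,  0.022, -0.038]), 'gripper_force': np.float64(0.0), 'grip_width': np.float64(0.085)}
side 56.1186398007469 317.9864093490276 201.64627092651935 [[0.9959, -0.0876, -0.0203, -0.558], [0.0587, 0.4625, 0.8847, -0.1473], [-0.0681, -0.8823, 0.4657, -0.9854], [0.0, 0.0, 0.0, 1.0]] ['image', 'depth', 'fovy', 'cx', 'cy', 'world_to_cam']
top 55.3244367023155 325.7813180245272 196.04856409402595 [[0.0194, -0.9998, -0.0086, 0.0921], [0.9947, 0.0184, 0.101, -0.5422], [-0.1008, -0.0105, 0.9948, -1.1628], [0.0, 0.0, 0.0, 1.0]] ['image', 'depth', 'fovy', 'cx', 'cy', 'world_to_cam']
```

View pics/top0.png

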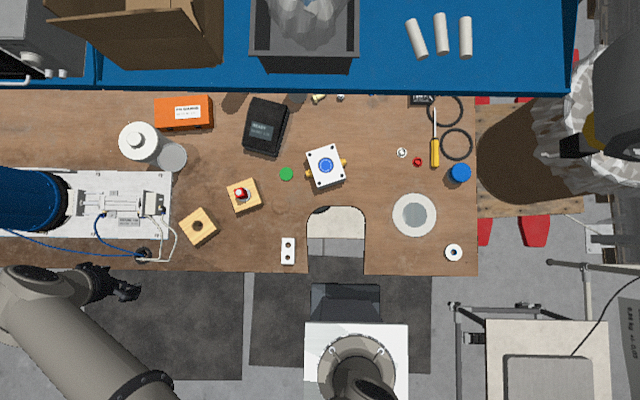

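View pics/side0.png

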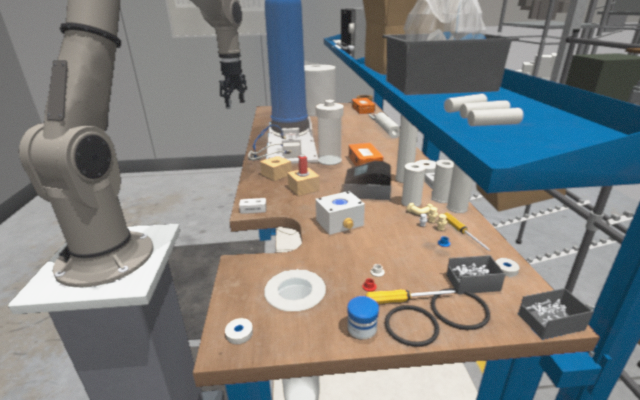

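The top view shows two wooden stands: (198,226), which is empty, and (244,194), which holds the red pusher. The second is farther right (towards -y), so it is the one meant. The valve block with the blue cap is at (326,167), and the green look-alike disc is at (286,174). Next I'll confirm with a crop and measure.

```bash
cat > h.py <<'E'
import numpy as np, cv2
from scipy.spatial.transform import Rotation as R
def K(f):
    return 200/np.tan(np.radians(f["fovy"])/2), f["cx"], f["cy"]
def ray(f,u,v):
    F,cx,cy=K(f); M=np.array(f["world_to_cam"]); Rm=M[:3,:3]
    d=Rm.T@np.array([(u-cx)/F,-(v-cy)/F,-1]); return -Rm.T@M[:3,3], d
def onz(f,u,v,z):
    c,d=ray(f,u,v); return c+d*(z-c[2])/d[2]
def dep(f,u,v):
    c,d=ray(f,u,v); return c+d*f["depth"][int(round(v)),int(round(u))]
def proj(f,p):
    F,cx,cy=K(f); M=np.array(f["world_to_cam"]); q=M[:3,:3]@p+M[:3,3]
    return np.array([cx+F*q[0]/-q[2], cy-F*q[1]/-q[2]])
def big(m):
    n,l,s,c=cv2.connectedComponentsWithStats(m.astype(np.uint8)); i=1+np.argmax(s[1:,4]); return l==i
def cen(m):
    v,u=np.nonzero(m); return u.mean(),v.mean(),len(u)
E
python3 - <<'E'
from h import *
f=dict(np.load("pics/top0.npz")); g=dict(np.load("pics/side0.npz"))
def masks(f,box):
    u0,v0,u1,v1=box
    h=cv2.cvtColor(f["image"],cv2.COLOR_RGB2HSV).astype(int); b=np.zeros(h.shape[:2],bool); b[v0:v1,u0:u1]=1
    return h,b
def rep(n,f,box,cond,z):
    h,b=masks(f,box); m=big(cond(h)&b); u,v,k=cen(m)
    rc=cv2.minAreaRect(np.argwhere(m)[:,::-1].astype(np.float32))
    box4=cv2.boxPoints(rc); w=[onz(f,*p,z)[:2] for p in box4]; 
    ctr=np.mean(w,axis=0); e=[np.linalg.norm(w[i]-w[i-1]) for i in (1,2)]; a=[np.degrees(np.arctan2(*(w[i]-w[i-1])[::-1])) for i in (1,2)]
    print(n,np.round([u,v,k],1),"cen",np.round(onz(f,u,v,z),4),"dep",np.round(dep(f,u,v),4),"rect",np.round(ctr,4),np.round(e,4),np.round(a,1))
red=lambda h:((h[...,0]<8)|(h[...,0]>172))&(h[...,1]>130)&(h[...,2]>60)
blue=lambda h:(abs(h[...,0]-108)<12)&(h[...,1]>120)
white=lambda h:(h[...,1]<40)&(h[...,2]>150)
wood=lambda h:(abs(h[...,0]-19)<7)&(h[...,1]>60)&(h[...,2]>165)
rep("handle",f,(225,175,265,215),red,.122)
rep("stand",f,(220,170,268,218),wood,.055)
rep("empty",f,(175,203,222,248),wood,.055)
rep("cap",f,(312,152,340,182),blue,.068)
rep("block",f,(295,138,355,195),white,.072)
rep("cap side",g,(325,190,355,215),blue,.068)
rep("block side",g,(310,185,370,210),white,.072)
rep("handle side",g,(285,145,320,180),red,.10)
a=cv2.resize(f["image"][135:250,170:360,::-1],None,fx=4,fy=4,interpolation=cv2.INTER_CUBIC)
b=cv2.resize(g["image"][140:240,250:380,::-1],None,fx=5,fy=5)[:140*4]
cv2.imwrite("pics/c.png",a); cv2.imwrite("pics/cs.png",b)
E
```

```text
handle [242.  193.6  65. ] cen [0.5333 0.3427 0.122 ] dep [0.5336 0.3433 0.1191] rect [0.5351 0.3457] [0.029  0.0347] [  2.5 -89. ]
stand [243.9 193.9 564. ] cen [0.5396 0.3523 0.055 ] dep [0.5343 0.3406 0.1066] rect [0.5391 0.3543] [0.0857 0.0867] [ -68.1 -157.5]
empty [196.8 225.5 693. ] cen [0.4407 0.4917 0.055 ] dep [0.4415 0.5072 0.0104] rect [0.441  0.4916] [0.0857 0.0849] [ -52.2 -141.6]
cap [325.6 164.7 137. ] cen [0.632  0.1043 0.068 ] dep [0.6323 0.1043 0.0668] rect [0.6327 0.1047] [0.0396 0.0401] [ -89. -179.]
block [325.4 164.9 929. ] cen [0.6307 0.105  0.072 ] dep [0.6315 0.1051 0.0677] rect [0.6316 0.105 ] [0.0935 0.1136] [ -70.2 -160.9]
cap side [339.4 201.6  25. ] cen [0.6336 0.1081 0.068 ] dep [0.6326 0.1009 0.0719] rect [0.6342 0.109 ] [0.0188 0.0205] [82.5 -7.3]
block side [340.9 201.6 589. ] cen [0.6368 0.1002 0.072 ] dep [0.637  0.1014 0.0714] rect [0.6345 0.1133] [0.1432 0.1136] [  -7.4 -101.1]
handle side [302.8 164.9  85. ] cen [0.5395 0.3262 0.1   ] dep [0.54   0.3404 0.0942] rect [0.5407 0.333 ] [0.0213 0.1344] [ -8.1 -93.4]
```

View pics/c.png

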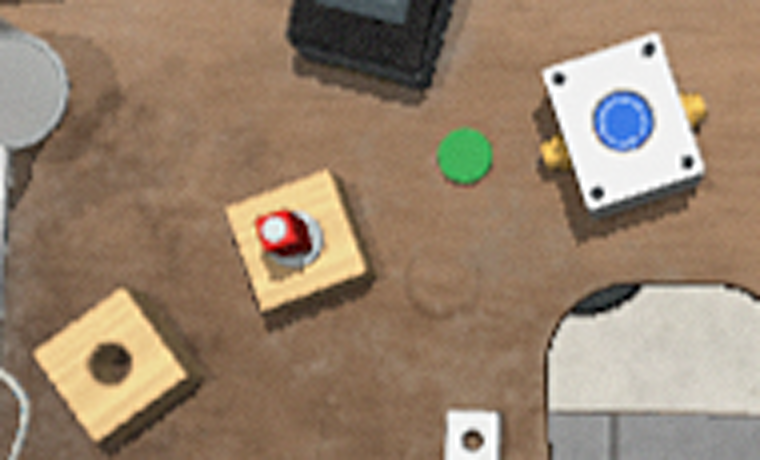

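The crop confirms it: the red pusher is in the stand at crop (300,240), with its collar on the stand top. The empty stand at (110,365) is the look-alike. Next I'll check the handle yaw and the height clearance along the path.

Run:
```python
from h import *
f=dict(np.load("pics/top0.npz")); g=dict(np.load("pics/side0.npz"))
a=cv2.resize(f["image"][178:210,226:262,::-1],None,fx=14,fy=14,interpolation=cv2.INTER_CUBIC)
b=cv2.resize(g["image"][148:180,290:312,::-1],None,fx=14,fy=14,interpolation=cv2.INTER_CUBIC)
cv2.imwrite("pics/z.png",np.hstack([a,b])[:, :800]); print(a.shape,b.shape)
# height map
for f in (f,g):
  V,U=np.mgrid[0:400,0:640]; F,cx,cy=K(f); D=f["depth"]; M=f["world_to_cam"]
  P=np.stack([(U-cx)/F*D,-(V-cy)/F*D,-D],-1); W=(P-M[:3,3])@M[:3,:3]; W[D==0]=np.nan
  print("z grid rows x .30... cols y .7..0")
  for x in np.arange(.3,.85,.06):
    print(round(x,2),[ (int(1000*np.nanmax(W[...,2][s])) if (s:=(abs(W[...,0]-x)<.03)&(abs(W[...,1]-y)<.03)).any() else -1) for y in np.arange(.72,-.1,-.06)])
```

```text
(448, 504, 3) (448, 308, 3)
z grid rows x .30... cols y .7..0
0.3 [6, 278, 624, 653, 672, 672, 6, 5, 30, 30, -877, -874, 3, 4]
0.36 [102, 560, 615, 616, 57, 5, 5, 6, 36, 33, -878, -885, 3, 6]
0.42 [18, 19, 92, 66, 60, 59, 7, 6, 32, 33, -384, -384, 3, 5]
0.48 [72, 87, 85, 58, 60, 59, 59, 60, 6, 5, 5, -382, 4, 1042]
0.54 [72, 85, 79, 6, 6, 59, 126, 58, 6, 7, 72, 5, 4, 1042]
0.6 [18, 231, 232, 230, 6, 6, 62, 56, 14, 72, 77, 78, 6, 5]
0.66 [6, 235, 255, 231, 5, 6, 60, 69, 69, 78, 78, 78, 5, 4]
0.72 [508, 512, 396, 394, 394, 396, 394, 394, 395, 394, 394, 395, 394, 396]
0.78 [561, 563, 621, 625, 625, 624, 624, 620, 501, 544, 531, 501, 394, 394]
0.84 [562, 563, 410, 601, 59, 7, 593, 606, 530, 581, 580, 539, 379, 402]
z grid rows x .30... cols y .7..0
0.3 [5, 349, 534, 595, 595, 5, 5, 5, 31, 18, 4, -1, 3, 4]
0.36 [103, 350, 595, 595, 56, 4, 5, 4, 34, 34, -1, -1, 2, 5]
0.42 [17, 18, 90, 66, 59, 59, 5, 4, 33, 34, -1, -1, 3, 4]
0.48 [72, 85, 83, 58, 59, 59, 59, 57, 4, 5, 3, -1, 3, 4]
0.54 [70, 86, 75, 4, -1, 56, 128, 63, 4, 4, 75, 3, 4, 4]
0.6 [16, 229, 232, 231, 5, 4, 59, 58, 5, -1, 77, 79, 4, 4]
0.66 [-1, 230, 253, 232, 5, 4, 4, 69, 69, 78, 77, 77, 4, 5]
0.72 [485, 510, 394, 394, 394, 395, 394, 395, 394, 394, 394, 394, 394, 394]
0.78 [562, 562, 400, 587, 586, 585, 585, 584, 501, 542, 530, 501, 394, 394]
0.84 [-1, 58, 59, 585, 57, 3, 584, 583, 501, 582, 581, 580, 378, 378]
```

View pics/z.png

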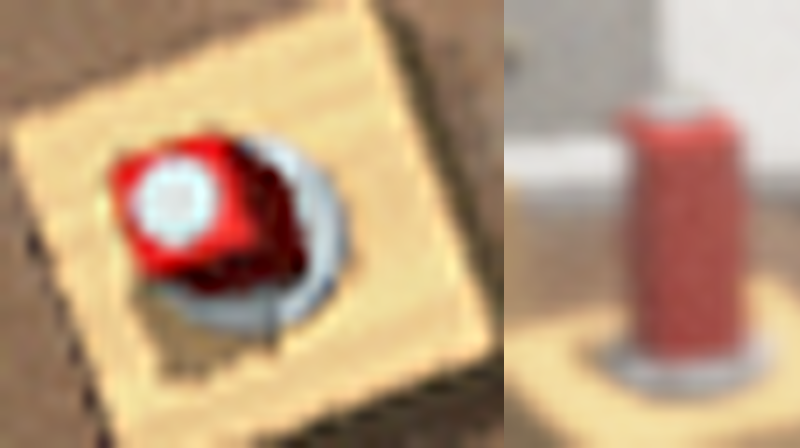

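```bash
cat >> h.py <<'E'
def plan(p,yaw=None):
    "rows units (20mm) in current tool axes to reach p; yaw: desired tool-y heading deg"
    from bench import status
    o=status.get_obs(); Rm=R.from_rotvec(o["orientation"]).as_matrix()
    y=np.degrees(np.arctan2(Rm[1,1],Rm[0,1])); t=np.zeros(3)
    if yaw is not None: dy=(yaw-y+90)%180-90
    tilt=Rm[:,2]; need=np.cross(tilt,[0,0,-1]); 
    print("t",round(o["clock"],2),"tcp",np.round(o["tcp_pos"],4),"ytool",round(y,2),"tilt fix(tool, units)",np.round(Rm.T@need/np.radians(45),4),"F",np.round(o["contact_force"],2),"w",round(o["grip_width"],4),"gf",round(o["gripper_force"],1))
    if yaw is not None: print("turn z units",round(-dy/45,4)); Rm=R.from_euler("z",dy,degrees=True).as_matrix()@Rm
    print("shift units after turn",np.round(Rm.T@(np.array(p)-o["tcp_pos"])/.02,2))
E
python3 - <<'E'
from h import *
f=dict(np.load("pics/top0.npz")); g=dict(np.load("pics/side0.npz"))
print("button top",onz(f,226+177/14-.5,178+200/14-.5,.125),"side",onz(g,290+(680-504)/14-.5,148+105/14-.5,.125))
V,U=np.mgrid[0:400,0:640]
for f in (f,g):
  F,cx,cy=K(f); D=f["depth"]; M=f["world_to_cam"]
  P=np.stack([(U-cx)/F*D,-(V-cy)/F*D,-D],-1); W=(P-M[:3,3])@M[:3,:3]; W[D==0]=np.nan
  s=(W[...,0]>.6)&(W[...,2]>.3)&(abs(W[...,1]-.1)<.12); print("shelf",np.nanpercentile(W[s],[0.5,2,5],axis=0).round(3).tolist())
plan([.54,.352,.20],16)
E
```

```text
button top [0.53815695 0.35338085 0.125     ] side [0.53958764 0.35411556 0.125     ]
shelf [[0.743, -0.019, 0.362], [0.744, -0.015, 0.37], [0.744, -0.008, 0.373]]
shelf [[0.744, -0.017, 0.366], [0.745, -0.007, 0.377], [0.776, 0.016, 0.378]]
t 0.1 tcp [0.303  0.6026 0.2304] ytool 63.31 tilt fix(tool, units) [-0.002   0.0001  0.    ] F [-1.41 -0.61  0.46] w 0.0856 gf 0.0
turn z units 1.0514
shift units after turn [-15.31   7.94   1.51]
```

```bash
python3 -m crank '[[0,0,0,0,0,0.175],[0,0,0,0,0,0.175],[0,0,0,0,0,0.175],[0,0,0,0,0,0.175],[0,0,0,0,0,0.175],[0,0,0,0,0,0.175]]' 1
python3 -m crank '[[-1,0.5,0,0,0,0],[-1,0.5,0,0,0,0],[-1,0.5,0,0,0,0],[-1,0.5,0,0,0,0],[-1,0.5,0,0,0,0],[-1,0.5,0,0,0,0],[-1,0.5,0,0,0,0],[-1,0.5,0,0,0,0],[-1,0.5,0,0,0,0],[-1,0.5,0,0,0,0],[-1,0.5,0,0,0,0],[-1,0.5,0,0,0,0]]'
python3 -m crank '[[-1,0.5,0.3,0,0,0],[-1,0.5,0.3,0,0,0],[-1,0.5,0.3,0,0,0],[0,0,0,0,0,0],[0,0,0,0,0,0]]'
python3 -c "
from h import *
plan([.5388,.3537,.076],16)"
```

```text
clock: 0.7
tcp_pos: [0.303, 0.6028, 0.2307]
orientation: [1.896, 2.504, -0.002]
contact_force: [0.1, 0.2, -0.3]
grip_width: 0.0853
gripper_force: 0.0
clock: 1.9
tcp_pos: [0.4852, 0.4047, 0.2309]
orientation: [-1.889, -2.51, 0.001]
contact_force: [-0.6, 0.3, 0.0]
grip_width: 0.0855
gripper_force: 0.0
clock: 2.4
tcp_pos: [0.5301, 0.3561, 0.2129]
orientation: [-1.89, -2.509, 0.001]
contact_force: [-0.2, 0.6, -0.2]
grip_width: 0.085
gripper_force: 0.0
t 2.4 tcp [0.5301 0.3561 0.2129] ytool 16.0 tilt fix(tool, units) [-0.0013  0.0001  0.    ] F [-0.24  0.64 -0.25] w 0.085 gf 0.0
turn z units 0.0001
shift units after turn [-0.23  0.39  6.84]
```

```bash
python3 -m crank '[[-0.23,0.39,0,0,0,0],[0,0,0.8,0,0,0],[0,0,1,0,0,0],[0,0,1,0,0,0],[0,0,1,0,0,0],[0,0,1,0,0,0],[0,0,1,0,0,0],[0,0,0.7,0,0,0],[0,0,0.3,0,0,0],[0,0,0,0,0,0],[0,0,0,0,0,0]]'
python3 -c "
from h import *
plan([.5388,.3537,.076],16)
from bench import eyes
f=eyes.grab_frame('side');g=eyes.grab_frame('top')
cv2.imwrite('pics/g1.png',np.hstack([cv2.resize(x['image'][v:v+90,u:u+80,::-1],None,fx=5,fy=5) for x,u,v in ((f,262,100),(g,205,150))]))
"
```

```text
clock: 3.5
tcp_pos: [0.5396, 0.3545, 0.0781]
orientation: [1.889, 2.51, 0.002]
contact_force: [0.3, -0.5, 0.2]
grip_width: 0.0856
gripper_force: 0.0
t 3.5 tcp [0.5396 0.3545 0.0781] ytool 16.07 tilt fix(tool, units) [ 0.0015 -0.0006 -0.    ] F [ 0.29 -0.52  0.19] w 0.0856 gf 0.0
turn z units 0.0016
shift units after turn [-0.03 -0.05  0.1 ]
```

View pics/g1.png

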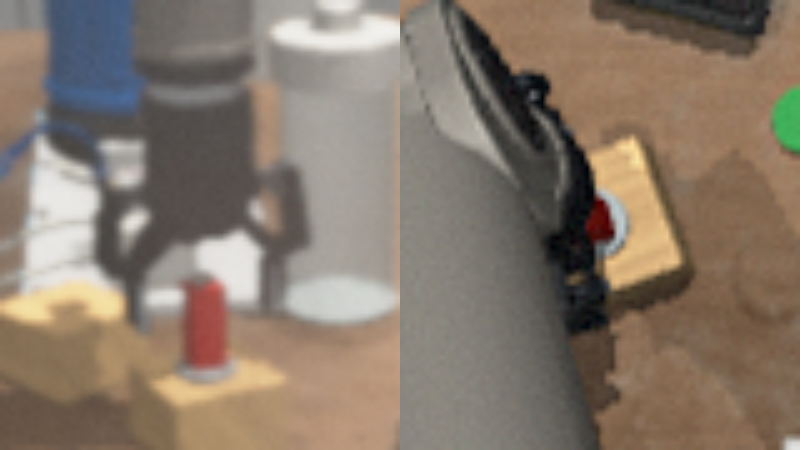

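The handle at (205,325) in the side crop sits between the open fingers, so I'll close on it.

```bash
python3 -m crank '[[0,0,0,0,0,0],[0,0,0,0,0,0],[0,0,0,0,0,0],[0,0,0,0,0,0],[0,0,0,0,0,0],[0,0,0,0,0,0],[0,0,0,0,0,0],[0,0,0,0,0,0],[0,0,0,0,0,0],[0,0,0,0,0,0]]' 0 80
python3 -m crank '[[0,0,-0.2,0,0,0],[0,0,-0.5,0,0,0],[0,0,-0.8,0,0,0],[0,0,0,0,0,0],[0,0,0,0,0,0]]'
python3 -c "
from h import *
plan([.5388,.3537,.17],16)"
```

```text
clock: 4.6
tcp_pos: [0.5392, 0.3543, 0.0775]
orientation: [-1.889, -2.51, -0.001]
contact_force: [-1.6, 0.0, 3.6]
grip_width: 0.0255
gripper_force: 78.6
clock: 5.1
tcp_pos: [0.5395, 0.3543, 0.1082]
orientation: [1.889, 2.51, 0.003]
contact_force: [0.6, 0.0, -1.5]
grip_width: 0.025
gripper_force: 78.4
t 5.1 tcp [0.5395 0.3543 0.1082] ytool 16.06 tilt fix(tool, units) [ 0.0019 -0.0009  0.    ] F [ 0.57  0.03 -1.46] w 0.025 gf 78.4
turn z units 0.0013
shift units after turn [-0.02 -0.04 -3.09]
```

```bash
python3 -m crank '[[0,0,-1,0,0,0],[0,0,-1,0,0,0],[0,0,-1,0,0,0],[0,0,-0.8,0,0,0],[0,0,0,0,0,0],[0,0,0,0,0,0],[0,0,0,0,0,0]]'
python3 -c "
from h import *
plan([.632,.105,.18],16)
from bench import eyes
f=eyes.grab_frame('side')
cv2.imwrite('pics/g2.png',cv2.resize(f['image'][80:200,250:370,::-1],None,fx=5,fy=5))
"
```

```text
clock: 5.8
tcp_pos: [0.5383, 0.3537, 0.1819]
orientation: [-1.889, -2.51, 0.003]
contact_force: [-0.3, -0.6, -2.1]
grip_width: 0.0254
gripper_force: 78.6
t 5.8 tcp [0.5383 0.3537 0.1819] ytool 16.07 tilt fix(tool, units) [-0.0027  0.001  -0.    ] F [-0.34 -0.57 -2.11] w 0.0254 gf 78.6
turn z units 0.0016
shift units after turn [-13.24   1.08   0.1 ]
```

View pics/g2.png

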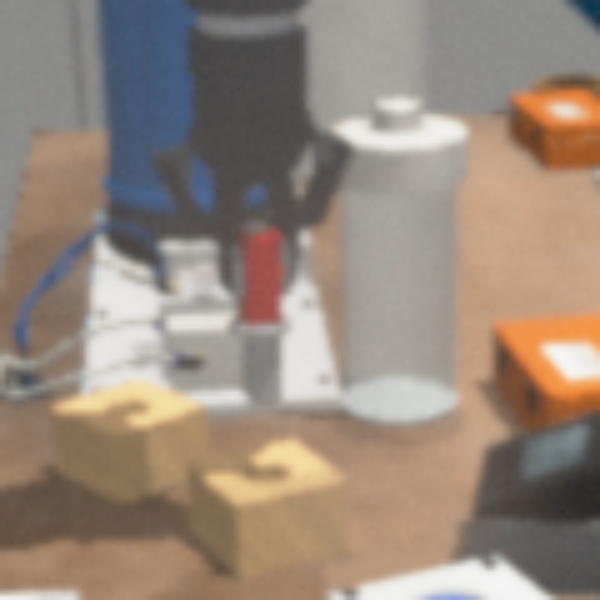

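The pusher is out of the stand and hangs upright in the grip, with its nose at crop (263,400) above the stand. Moving on to the block.

```bash
python3 -m crank '[[-1,0.1,0,0,0,0],[-1,0.1,0,0,0,0],[-1,0.1,0,0,0,0],[-1,0.1,0,0,0,0],[-1,0.1,0,0,0,0],[-1,0.1,0,0,0,0],[-1,0.1,0,0,0,0],[-1,0.1,0,0,0,0],[-1,0.1,0,0,0,0],[-1,0.1,0,0,0,0],[-1,0.1,0,0,0,0],[-1,0,0,0,0,0]]'
python3 -m crank '[[-0.9,0,0,0,0,0],[-0.3,0,0,0,0,0],[0,0,0,0,0,0],[0,0,0,0,0,0],[0,0,0,0,0,0]]'
python3 -c "
from h import *
plan([.632,.105,.145],16)
from bench import eyes
f=eyes.grab_frame('side');g=eyes.grab_frame('top')
np.savez('pics/top1.npz',**g); np.savez('pics/side1.npz',**f)
cv2.imwrite('pics/g3.png',np.hstack([cv2.resize(x['image'][v:v+110,u:u+80,::-1],None,fx=5,fy=5) for x,u,v in ((f,300,120),(g,290,120))]))
"
```

```text
clock: 7.05
tcp_pos: [0.6265, 0.1287, 0.1822]
orientation: [-1.889, -2.509, 0.002]
contact_force: [0.1, -0.5, -1.3]
grip_width: 0.0252
gripper_force: 78.6
clock: 7.55
tcp_pos: [0.6329, 0.1082, 0.1832]
orientation: [-1.886, -2.511, -0.001]
contact_force: [1.6, 0.6, -1.9]
grip_width: 0.0251
gripper_force: 78.6
t 7.55 tcp [0.6329 0.1082 0.1832] ytool 16.18 tilt fix(tool, units) [-0.0002 -0.0012 -0.    ] F [ 1.63  0.61 -1.87] w 0.0251 gf 78.6
turn z units 0.004
shift units after turn [-0.14 -0.09  1.91]
```

View pics/g3.png

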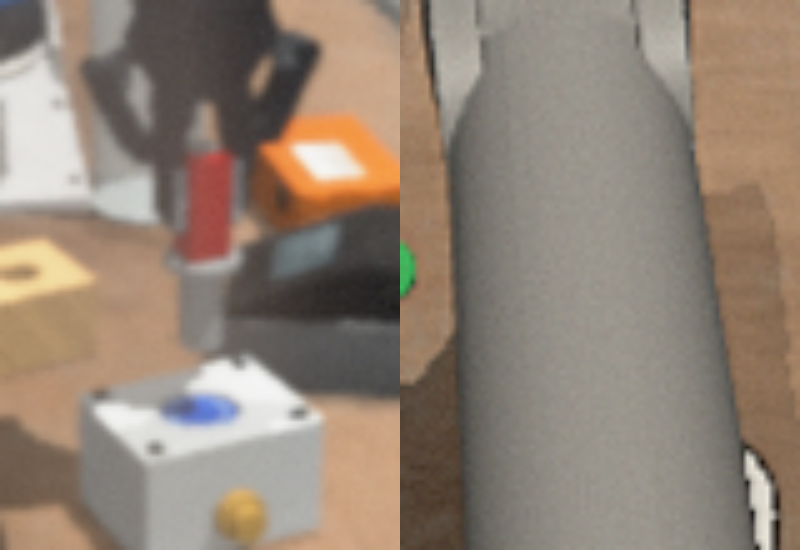

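The side crop shows the nose bottom at (203,345), straight above the cap at (200,409). I'll compare the two by ray casting and measure the empty stand hole.

Run:
```python
from h import *
f=dict(np.load("pics/top1.npz")); g=dict(np.load("pics/side1.npz"))
s=lambda a,b:onz(g,300+a/5-.5,120+b/5-.5,0)
P=lambda a,b,z:np.round(onz(g,300+a/5-.4,120+b/5-.4,z),4)
print("nose",P(203,345,.1107),"screws",P(198.5,403.7,.0755),"cap",P(200,409,.068))
im=f["image"][175:215,222:268]; h=cv2.cvtColor(im,cv2.COLOR_RGB2HSV).astype(int)
wood=big((abs(h[...,0]-19)<7)&(h[...,1]>60)&(h[...,2]>165))
c=cv2.findContours(wood.astype(np.uint8),cv2.RETR_CCOMP,cv2.CHAIN_APPROX_NONE)
hole=np.zeros(wood.shape,np.uint8)
for k,q in zip(c[0],c[1][0]):
    if q[3]>=0 and len(k)>8:
        e=cv2.fitEllipse(k); print("hole",e,np.round(onz(f,e[0][0]+222,e[0][1]+175,.055),4))
ext=max(c[0],key=cv2.contourArea); b=cv2.boxPoints(cv2.minAreaRect(ext)); m=b.mean(0); print("stand",m,np.round(onz(f,m[0]+222,m[1]+175,.055),4))
```

```text
nose [0.6356 0.1067 0.1107] screws [0.6326 0.102  0.0755] cap [0.6345 0.1095 0.068 ]
hole ((21.47616195678711, 19.452180862426758), (11.355369567871094, 11.57068157196045), 61.86494445800781) [0.5378 0.3537 0.055 ]
stand [21.287128 19.128714] [0.5388 0.3543 0.055 ]
```

```bash
python3 -m crank '[[-0.12,-0.1,0,0,0,0],[0,0,0.5,0,0,0],[0,0,0.5,0,0,0],[0,0,0.5,0,0,0],[0,0,0.3,0,0,0],[0,0,0,0,0,0],[0,0,0,0,0,0]]'
python3 -c "
from h import *
plan([.632,.1055,.130],16)"
```

```text
clock: 8.35
tcp_pos: [0.6321, 0.1035, 0.1471]
orientation: [-1.889, -2.51, 0.0]
contact_force: [-0.1, 0.3, -1.8]
grip_width: 0.0248
gripper_force: 78.6
t 8.35 tcp [0.6321 0.1035 0.1471] ytool 16.06 tilt fix(tool, units) [-0.0003  0.0001  0.    ] F [-0.13  0.25 -1.84] w 0.0248 gf 78.6
turn z units 0.0012
shift units after turn [0.1  0.02 0.86]
```

```bash
python3 -m crank '[[-0.07,0,0.1,0,0,0],[0.0,0,0.1,0,0,0],[0,0,0.1,0,0,0],[0,0,0.1,0,0,0],[0,0,0.1,0,0,0],[0,0,0.1,0,0,0],[0,0,0.1,0,0,0],[0,0,0.1,0,0,0],[0,0,0,0,0,0],[0,0,0,0,0,0]]'
```

```text
clock: 9.35
tcp_pos: [0.6325, 0.1023, 0.1313]
orientation: [1.889, 2.51, 0.0]
contact_force: [0.3, -0.9, 0.1]
grip_width: 0.025
gripper_force: 78.7
```

```bash
python3 -m crank '[[0.13,0,0,0,0,0],[0,0,0.05,0,0,0],[0,0,0.05,0,0,0],[0,0,0.05,0,0,0],[0,0,0.05,0,0,0],[0,0,0,0,0,0]]'; python3 -m crank '[[0,0,0.05,0,0,0],[0,0,0.05,0,0,0],[0,0,0,0,0,0]]'
```

```text
clock: 9.95
tcp_pos: [0.6318, 0.1049, 0.1272]
orientation: [1.889, 2.51, 0.0]
contact_force: [-0.0, 0.4, -0.4]
grip_width: 0.025
gripper_force: 78.9
clock: 10.25
tcp_pos: [0.6318, 0.1049, 0.1255]
orientation: [1.889, 2.51, 0.001]
contact_force: [0.2, 0.2, 2.0]
grip_width: 0.0254
gripper_force: 79.4
```

```bash
python3 -m crank '[[0,0,0.05,0,0,0],[0,0,0.05,0,0,0],[0,0,0,0,0,0]]'
```

```text
clock: 10.55
tcp_pos: [0.6318, 0.1049, 0.1239]
orientation: [1.889, 2.51, 0.001]
contact_force: [-0.4, 1.4, 6.4]
grip_width: 0.0253
gripper_force: 79.8
```

```bash
python3 -m crank '[[0,0,0.05,0,0,0],[0,0,0,0,0,0]]'
```

```text
clock: 10.75
tcp_pos: [0.6319, 0.1049, 0.1228]
orientation: [1.889, 2.51, 0.001]
contact_force: [-0.6, 0.4, 4.6]
grip_width: 0.0252
gripper_force: 79.4
```

```bash
python3 -m crank '[[0,0,0.05,0,0,0],[0,0,0,0,0,0]]'
```

```text
clock: 10.95
tcp_pos: [0.6317, 0.1049, 0.1213]
orientation: [1.889, 2.51, 0.0]
contact_force: [-0.2, 0.3, 3.2]
grip_width: 0.0252
gripper_force: 79.1
```

Contact with the clips began at about 15 mm of travel. The cap's side is probably sliding past them now, so the snap should come near TCP z = 0.113.

```bash
python3 -m crank '[[0,0,0.05,0,0,0],[0,0,0.05,0,0,0],[0,0,0,0,0,0]]'
```

```text
clock: 11.25
tcp_pos: [0.6317, 0.1048, 0.1191]
orientation: [1.889, 2.51, 0.0]
contact_force: [0.4, 0.9, 1.8]
grip_width: 0.0255
gripper_force: 79.0
```

```bash
python3 -m crank '[[0,0,0.05,0,0,0],[0,0,0.05,0,0,0],[0,0,0,0,0,0]]'
```

```text
clock: 11.55
tcp_pos: [0.6315, 0.1047, 0.1169]
orientation: [-1.889, -2.51, 0.001]
contact_force: [0.3, 1.2, 1.5]
grip_width: 0.0253
gripper_force: 79.0
```

```bash
python3 -m crank '[[0,0,0.05,0,0,0],[0,0,0,0,0,0]]'
```

```text
clock: 11.75
tcp_pos: [0.6316, 0.1047, 0.1161]
orientation: [-1.889, -2.51, 0.0]
contact_force: [0.4, 0.4, 1.5]
grip_width: 0.0254
gripper_force: 79.0
```

```bash
python3 -m crank '[[0,0,0.05,0,0,0],[0,0,0,0,0,0]]'
```

```text
clock: 11.95
tcp_pos: [0.6316, 0.1047, 0.1152]
orientation: [-1.889, -2.51, 0.0]
contact_force: [-0.2, -0.3, 1.3]
grip_width: 0.0254
gripper_force: 79.0
```

```bash
python3 -m crank '[[0,0,0.03,0,0,0],[0,0,0,0,0,0]]'
```

```text
clock: 12.15
tcp_pos: [0.6316, 0.1047, 0.1146]
orientation: [-1.889, -2.51, 0.0]
contact_force: [-0.6, 0.7, 0.9]
grip_width: 0.0253
gripper_force: 79.0
```

```bash
python3 -m crank '[[0,0,0.03,0,0,0],[0,0,0,0,0,0]]'
```

```text
clock: 12.35
tcp_pos: [0.6316, 0.1047, 0.1143]
orientation: [-1.889, -2.51, -0.0]
contact_force: [-2.1, 0.9, 3.7]
grip_width: 0.025
gripper_force: 79.4
```

```bash
python3 -m crank '[[0,0,0.03,0,0,0],[0,0,0,0,0,0]]'
```

```text
clock: 12.55
tcp_pos: [0.6317, 0.1048, 0.1143]
orientation: [-1.889, -2.51, -0.0]
contact_force: [-1.8, 0.3, 8.6]
grip_width: 0.0254
gripper_force: 80.1
```

TCP z has stopped moving while the force rises, so this looks like the firm ledge. I'll back off: if the cap is held by the clips, the spring load will vanish after about 3 mm.

```bash
python3 -m crank '[[0,0,-0.05,0,0,0],[0,0,-0.05,0,0,0],[0,0,0,0,0,0]]';python3 -m crank '[[0,0,-0.05,0,0,0],[0,0,-0.05,0,0,0],[0,0,0,0,0,0]]';python3 -m crank '[[0,0,-0.1,0,0,0],[0,0,-0.1,0,0,0],[0,0,0,0,0,0],[0,0,0,0,0,0]]'
```

```text
clock: 12.85
tcp_pos: [0.6316, 0.1047, 0.1154]
orientation: [-1.889, -2.51, 0.0]
contact_force: [-1.2, 0.2, 1.5]
grip_width: 0.0253
gripper_force: 79.0
clock: 13.15
tcp_pos: [0.6315, 0.1045, 0.1172]
orientation: [-1.889, -2.51, 0.001]
contact_force: [0.8, -0.2, -0.5]
grip_width: 0.0247
gripper_force: 78.8
clock: 13.55
tcp_pos: [0.6316, 0.1047, 0.1215]
orientation: [-1.889, -2.51, -0.0]
contact_force: [-0.6, -0.2, -1.2]
grip_width: 0.0252
gripper_force: 78.8
```

```bash
python3 -m crank '[[0,0,-0.5,0,0,0],[0,0,-0.8,0,0,0],[0,0,-1,0,0,0],[0,0,-1,0,0,0],[0,0,-0.5,0,0,0],[0,0,0,0,0,0],[0,0,0,0,0,0],[0,0,0,0,0,0]]'
python3 -c "
from h import *
from bench import eyes
plan([.5392,.3543,.19],16)
f=eyes.grab_frame('side'); np.savez('pics/side2.npz',**f); g=dict(np.load('pics/side1.npz'))
print([np.round(dep(x,u,v),3).tolist() for x in (g,f) for u,v in ((338,203),(340,202),(342,200),(344,200))])
cv2.imwrite('pics/g4.png',np.hstack([cv2.resize(x['image'][180:220,315:368,::-1],None,fx=7,fy=7,interpolation=cv2.INTER_CUBIC) for x in (g,f)]))
"
```

```text
clock: 14.35
tcp_pos: [0.6309, 0.1047, 0.1965]
orientation: [-1.889, -2.509, 0.002]
contact_force: [-1.1, -0.0, -1.6]
grip_width: 0.025
gripper_force: 78.8
t 14.35 tcp [0.6309 0.1047 0.1965] ytool 16.07 tilt fix(tool, units) [-0.0023 -0.0001 -0.    ] F [-1.13 -0.04 -1.6 ] w 0.025 gf 78.8
turn z units 0.0014
shift units after turn [13.26 -0.97  0.33]
[[0.628, 0.099, 0.069], [0.635, 0.105, 0.068], [0.642, 0.112, 0.071], [0.648, 0.115, 0.069], [0.497, -0.85, 0.578], [0.638, 0.126, 0.057], [0.643, 0.12, 0.066], [0.649, 0.119, 0.067]]
```

View pics/g4.png

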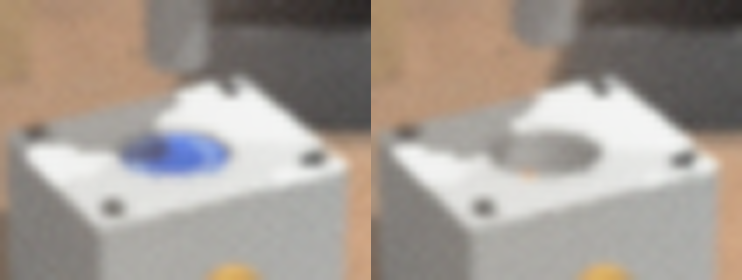

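The cap stayed down: the bore at (545,150) no longer shows blue, and an orange clip is visible at (530,174). I'll go above the stand, then check the bore from the top camera before letting go.

```bash
python3 -m crank '[[1,-0.08,0,0,0,0],[1,-0.08,0,0,0,0],[1,-0.08,0,0,0,0],[1,-0.08,0,0,0,0],[1,-0.08,0,0,0,0],[1,-0.08,0,0,0,0],[1,-0.08,0,0,0,0],[1,-0.08,0,0,0,0],[1,-0.08,0,0,0,0],[1,-0.08,0,0,0,0],[1,-0.08,0,0,0,0],[1,-0.09,0,0,0,0]]'
python3 -m crank '[[0.8,0,0,0,0,0],[0.4,0,0,0,0,0],[0,0,0,0,0,0],[0,0,0,0,0,0]]'
python3 -c "
from h import *
from bench import eyes
plan([.5385,.3540,.0775],16)
f=eyes.grab_frame('top'); s=eyes.grab_frame('side'); np.savez('pics/side3.npz',**s)
print(np.round([[dep(f,u,v)[2] for u in range(318,334,2)] for v in range(157,173,2)],3))
cv2.imwrite('pics/g5.png',np.hstack([cv2.resize(f['image'][150:180,310:342,::-1],None,fx=12,fy=12,interpolation=cv2.INTER_CUBIC),cv2.resize(s['image'][120:195,265:345,::-1],None,fx=4.8,fy=4.8)]))
"
```

```text
clock: 15.6
tcp_pos: [0.5459, 0.3305, 0.1965]
orientation: [-1.889, -2.51, 0.002]
contact_force: [0.7, 0.1, -1.0]
grip_width: 0.025
gripper_force: 78.8
clock: 16.0
tcp_pos: [0.5405, 0.352, 0.1973]
orientation: [1.89, 2.509, -0.001]
contact_force: [1.2, 0.3, -1.9]
grip_width: 0.025
gripper_force: 78.8
t 16.0 tcp [0.5405 0.352  0.1973] ytool 16.01 tilt fix(tool, units) [-0.0002  0.0013  0.    ] F [ 1.15  0.34 -1.95] w 0.025 gf 78.8
turn z units 0.0001
shift units after turn [ 0.13 -0.07  5.99]
[[0.072 0.07  0.072 0.068 0.07  0.07  0.071 0.07 ]
 [0.073 0.067 0.054 0.048 0.051 0.06  0.069 0.071]
 [0.071 0.05  0.042 0.044 0.047 0.043 0.044 0.067]
 [0.066 0.043 0.046 0.048 0.046 0.041 0.039 0.051]
 [0.037 0.042 0.043 0.042 0.043 0.044 0.048 0.036]
 [0.047 0.048 0.044 0.041 0.044 0.047 0.046 0.043]
 [0.069 0.045 0.041 0.042 0.046 0.044 0.045 0.071]
 [0.075 0.044 0.038 0.046 0.045 0.047 0.044 0.073]]
```

View pics/g5.png

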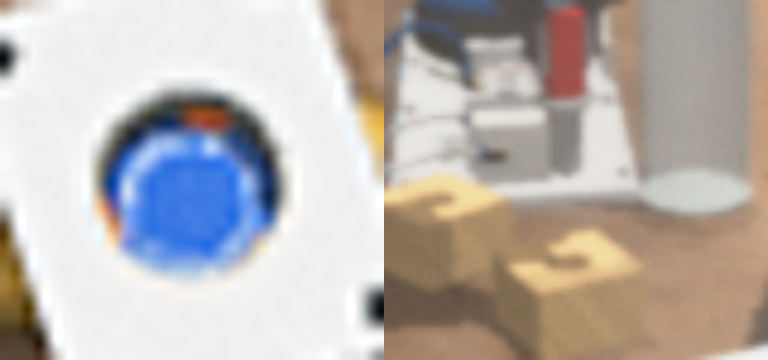

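The top crop shows the cap level about 28 mm below the bore mouth, with orange clips over its rim at (208,118), (110,220) and (262,240), so it is snapped in. Returning the pusher to the stand.

```bash
python3 -m crank '[[0.13,-0.07,0,0,0,0],[0,0,0.6,0,0,0],[0,0,0.9,0,0,0],[0,0,0.8,0,0,0],[0,0,0,0,0,0],[0,0,0,0,0,0]]'
python3 -c "
from h import *
plan([.5385,.3540,.0785],16)"
```

```text
clock: 16.7
tcp_pos: [0.5378, 0.3549, 0.151]
orientation: [-1.889, -2.51, 0.002]
contact_force: [0.5, 0.6, -1.7]
grip_width: 0.0253
gripper_force: 78.7
t 16.7 tcp [0.5378 0.3549 0.151 ] ytool 16.05 tilt fix(tool, units) [-0.0013  0.0007 -0.    ] F [ 0.46  0.57 -1.73] w 0.0253 gf 78.7
turn z units 0.0011
shift units after turn [-0.05  0.03  3.62]
```

```bash
python3 -m crank '[[-0.04,0.03,0.4,0,0,0],[0,0,0.4,0,0,0],[0,0,0.3,0,0,0],[0,0,0.3,0,0,0],[0,0,0.3,0,0,0],[0,0,0,0,0,0]]'
```

```text
clock: 17.3
tcp_pos: [0.5381, 0.3542, 0.1164]
orientation: [-1.889, -2.51, 0.003]
contact_force: [-0.2, -0.0, -1.2]
grip_width: 0.0254
gripper_force: 78.7
```

Nose is in the hole without contact.

```bash
python3 -m crank '[[0,0,0.5,0,0,0],[0,0,0.5,0,0,0],[0,0,0.4,0,0,0],[0,0,0.3,0,0,0],[0,0,0.1,0,0,0],[0,0,0,0,0,0],[0,0,0,0,0,0]]'
python3 -c "
from h import *
plan([.5385,.3540,.0785],16)"
```

```text
clock: 18.0
tcp_pos: [0.539, 0.3547, 0.0817]
orientation: [1.889, 2.51, 0.001]
contact_force: [0.3, 0.5, -1.9]
grip_width: 0.0248
gripper_force: 78.7
t 18.0 tcp [0.539  0.3547 0.0817] ytool 16.06 tilt fix(tool, units) [ 0.0006 -0.0002  0.    ] F [ 0.25  0.53 -1.95] w 0.0248 gf 78.7
turn z units 0.0013
shift units after turn [-0.03 -0.03  0.16]
```

```bash
python3 -m crank '[[0,0,0.1,0,0,0],[0,0,0.07,0,0,0],[0,0,0.03,0,0,0],[0,0,0,0,0,0]]'
python3 -m crank '[[0,0,0,0,0,0],[0,0,0,0,0,0],[0,0,0,0,0,0],[0,0,0,0,0,0],[0,0,0,0,0,0],[0,0,0,0,0,0],[0,0,0,0,0,0],[0,0,0,0,0,0],[0,0,0,0,0,0],[0,0,0,0,0,0]]' 1
python3 -m crank '[[0,0,-0.5,0,0,0],[0,0,-1,0,0,0],[0,0,-1,0,0,0],[0,0,-1,0,0,0],[0,0,-1,0,0,0],[0,0,-1,0,0,0],[0,0,-1,0,0,0],[0,0,0,0,0,0],[0,0,0,0,0,0],[0,0,0,0,0,0]]'
python3 -c "
from h import *
from bench import eyes
f=eyes.grab_frame('top'); s=eyes.grab_frame('side')
cv2.imwrite('pics/g6.png',np.hstack([cv2.resize(f['image'][130:230,180:350,::-1],None,fx=2.5,fy=2.5),cv2.resize(s['image'][135:235,265:370,::-1],None,fx=2.5,fy=2.5)]))
"
```

```text
clock: 18.4
tcp_pos: [0.5388, 0.3546, 0.0776]
orientation: [-1.889, -2.51, -0.0]
contact_force: [0.4, -0.6, -1.5]
grip_width: 0.0251
gripper_force: 78.9
clock: 19.4
tcp_pos: [0.5387, 0.3546, 0.0775]
orientation: [-1.889, -2.51, -0.0]
contact_force: [-0.1, 0.1, 0.2]
grip_width: 0.0851
gripper_force: 0.0
clock: 20.4
tcp_pos: [0.5381, 0.3542, 0.2066]
orientation: [-1.889, -2.51, 0.002]
contact_force: [-0.3, 0.2, -0.2]
grip_width: 0.0855
gripper_force: 0.0
```

View pics/g6.png

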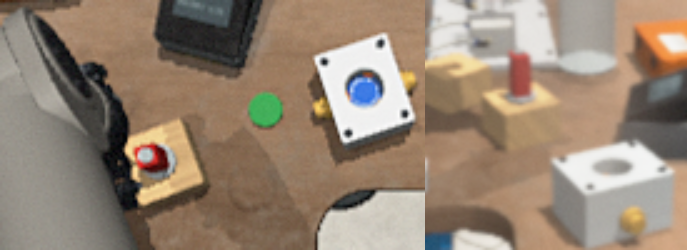

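The pusher stands upright in its stand at (155,158), collar resting on the top. The cap is still down in the bore at (365,90), and the gripper is clear of everything.

```bash
python3 -c "
from bench import r
print(r.hand_in())"
```

```text
the job is handed in; nothing more can be done
None
```

I pressed the cap down to the firm ledge (about 11 N at most in the readings); the last pictures show it staying down under the three clips and the pusher upright back in its stand, and I handed the job in at about 20 s, with no verdict returned.

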